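Lock a desiccant canister into the bayonet socket of an air dryer

ROBOT

A 7-joint arm with a two-finger parallel gripper is mounted at the origin on the work surface. World frame = base frame: x ahead of the robot, y to its left, z up, the work surface at z = 0. Lengths are in m, angles in rad, forces in N, time in s.
With the tool pointing down it reaches from about 0.425 to 0.925 m from the base axis. Payload 6.8 kg.
Tool frame: the origin (TCP) lies at the very end of the fingers, on their centre line; the grasp point (between the pads) lies 19 mm behind it; y points along the fingers, x is the direction in which the jaws open and shut, and the axes are right-handed (so a half turn about y gives the same grasp; the last joint's range is limited). The gripper opens to 85 mm and grips with 20 to 120 N. Pads are 22 mm wide; open, the fingers measure 114 mm over their backs; the gripper's body (76 mm by 85 mm) begins 54 mm behind the grasp point. The pads swing forward as they close: fully open they stand 13 mm farther back than shut.
Start: joints at [-0.108, 0.477, 0.022, 1.555, -0.011, 1.109, -0.083], TCP at [0.675, 0, 0.231] pointing down, gripper open.
Joint ranges: [-2.96, 2.96], [-0.34, 2.1], [-1.41, 1.46], [0.24, 2.44], [-1.37, 4.51], [0.17, 1.92], [-2.96, 2.96]. Speed limits (rad/s): [2.39, 2.39, 3.14, 3.14, 3.14, 3.14, 3.14].

INTERFACE

Orientations are given as a rotation vector (axis times angle).
In Python, from bench import r, imaging gives the robot as it stands.
- The arm moves only by the shell command python3 -m jog 'ROWS' [FORCE]. ROWS is text: rows parted by semicolons, each of 7 numbers parted by spaces: the turn, a rotation vector about the tool's x, y, z in degrees, then the shift along the tool's x, y, z in mm, then the opening, from 0 (shut) to 1 (fully open). A call has exactly 5 rows; each row shifts and turns the commanded pose from where the row before left it, along the tool's axes as they then stand; what a row does not reach is not made up. A row lasts 1/12 s, in which the tool goes at most 41.7 mm and 7.16 degrees, less where a joint would pass 70% of its speed; a pose out of reach is approached as far as the arm can. A call with a gripper value outside its range is refused whole. The fingers move at their own pace and stop on an object; FORCE is the grip in N (left out, the last holds). Time passes only in rows, so rows that do not move let the fingers close, or fill a call up. It gives the time, the measured TCP pose, the force and the opening at its end, in the units of the state.
- r.get_obs(): the state, without advancing time (a new reading comes with each control period).
- imaging.grab_frame(name): name is "scene" or "side" or "wrist"; returns a dict with "color" (400x640x3 uint8, red, green, blue), "z_map" (400x640 float32, m along the optical axis (not along the pixel's ray), 0 where there is no reading), "fx", "fy", "cx", "cy" (pixels), "world_to_cam" (4x4, takes a point from world to camera coordinates); the wrist camera has in their place "hand_eye" (4x4, takes a point from camera to tool coordinates, whose origin is the TCP and whose axes are the tool frame's). Camera axes: x right, y up, looking along -z (the intrinsics and any distortion apply to the point x, -y, -z); pixel columns grow to the right and rows downward; lengths in m; the calibration is good to about 2 mm. The wrist camera is an equidistant fisheye: a pixel r from the principal point sees the ray r / f radians off the axis. A picture is of the moment at which its call begins: read the wrist's pose just before it.
- r.hand_in(): hands the job in, once; it reports no verdict.
The state is a dict: "clock": time; "joints": joint angles; "qvel": joint speeds; "tau": joint torques, N m; "tcp_pos": TCP position; "orientation": TCP orientation; "contact_force": force on the tool from outside, world axes, zero at the start; "moment": the same for the moment, N m; "grip_width": finger opening in m.
Only numpy, scipy, OpenCV 4.12 (cv2) and the standard library are available. Lean on these libraries where they do the work, as an engineer would, in place of code of your own. Each camera call takes 0.05 s, during which the arm holds its last target.

TASK

Fit the white desiccant canister into the round bayonet socket on top of the air dryer: lower its two lugs through the two slots, push it in against the spring, turn it a quarter turn clockwise (seen from above) and let the spring lift it into its locked position. Let go of it there, locked and upright, and leave the other things on the bench where they stand.

Things in the scene. Friction and masses are not known exactly. Their poses are not given: they have to be found in the camera images.
- canister_center (a point): Centre of the loose desiccant canister, half-way up: white, 60 mm across, 125 mm tall, about 0.25 kg, standing upright, z up. Heights over its underside: nose 54 mm across up to 20 mm; two opposite steel lugs on its +x and -x sides at 22 to 30 mm, 12 mm wide, reaching 40 mm from the axis; flat shoulder at 85 mm; above it the handle bar. Half a turn about z makes no difference.
- canister_bar (a point): Middle of the canister's grey upright handle bar, 105 mm above the canister's underside, on its axis. The bar is 56 mm long along x (in line with the lugs), 16 mm thick along y, and stands 40 mm above the shoulder. Grip it across its thickness.
- socket_mouth (a point): Centre of the socket's mouth, on its axis, level with the top of the aluminium lip ring, 85 mm above the bench. Axes are the dryer's, z up. Hole 66 mm across; two opposite open slots at +y and -y, 18 mm wide, wider outward, let the lugs through. Locked: canister's underside 36 mm below the mouth (centre 26.5 mm above it), bar along x, its lugs risen into pockets so that it no longer turns.
- lip (a point): Underside of the lip, on the axis, 12 mm below the mouth. The canister turns only with its lug tops below this, its underside over 42 mm below the mouth; travel ends at 49 mm, so push to about 45 mm. It turns clockwise from above (other way blocked) up to a stop at about 95 degrees; from 84 degrees on the lugs lie under pockets 6 mm deep, into which the spring lifts them when let up.
- dryer: The air dryer, fixed: white box 160 x 160 x 85 mm with the socket in the middle of its top and, at its +x side, a rear part 125 mm high and 34 mm deep. Origin under the socket's axis, on the bench.
- plunger (a joint): How far the spring plunger in the socket is pushed down (m): 0 up (its top 23 mm below the mouth, where the canister's foot meets it), 0.013 with the canister locked, 0.019 where the lugs just clear the lip, 0.026 at its end. The spring gives about 2 N at 0, 8 N locked and 14 N at the end.
- weigh_cup: Bystander: white plastic cup, 60 mm across, 55 mm tall, stands near the canister; origin at its underside.
- sample_jar: Bystander: glass jar with black cap, 54 mm across, 65 mm tall, stands near the canister; origin at its underside.
- cal_weight: Bystander: steel weight with a knob, 36 mm across, 56 mm tall; origin at its underside.
- reagent_bottle: Bystander: brown bottle, 64 mm across, 130 mm tall, at the far side; origin at its underside.
- beaker: Bystander: glass beaker, 76 mm across, 90 mm tall, at the far side; origin at its underside.
- spatula: Bystander: spatula, 170 mm long, lying flat between dryer and canister; origin at its underside.
- sample_tray: Bystander: blue open tray, 110 x 170 x 35 mm, at the far side; origin at its underside.
Things that resemble listed ones, but are neither listed nor needed, are in the scene too. Leave any black or green look-alike of the part that bears canister_center alone.

How it is judged:
On the way:
1. The canister is pushed in against the spring (plunger down by over 18 mm) with its lugs still at the slots (within 0.35 rad), before it is turned (value of joint plunger above 0.018 m and angle between the x axis of canister_center and the y axis of socket_mouth, either way round below 0.35 rad and horizontal distance between canister_center and socket_mouth below 0.01 m), for 0.05 s.
At the end, for the whole second after the job is handed in: The canister is locked in the socket: its axis within 8 mm of the socket's, its centre 24.5 to 30 mm above the mouth (lugs risen into their pockets), its handle bar within 0.22 rad of the dryer's x axis (a quarter turn from the slots), upright within 0.12 rad, and at rest (horizontal distance between canister_center and socket_mouth below 0.008 m and z of canister_center in the frame of socket_mouth between 0.0245 and 0.03 m and angle between the x axis of canister_center and the x axis of socket_mouth, either way round below 0.22 rad and angle between canister_center's own z axis and vertical below 0.12 rad and linear speed of canister below 0.02 m/s); the robot touches nothing.
It fails at once if a bystander (cup, jar, weight, bottle, beaker, spatula or tray) is moved by more than 30 mm (distance of any of weigh_cup, sample_jar, cal_weight, reagent_bottle, beaker, spatula, sample_tray from where it was at the start of the episode above 0.03 m).
It also fails if it takes over 53 s, if anything falls off the work surface, if the arm or the gripper's body presses on something with over 40 N, if the wrist force passes 120 N, or if a joint passes its speed limit or range.

## Working session

There is one attempt and no reset: what is moved stays moved. The work goes in short steps, Python scripts to look and compute and a shell command to move; the robot and the scene stay as the last step left them, time stands still between calls to the robot, and variables do not carry over. Pictures are saved under pics/ and viewed, and the job is handed in when it is done.

```bash
ls; mkdir -p pics
python3 - <<'E'
from bench import r, imaging
import cv2,numpy as np
o=r.get_obs(); print(o)
for n in ["scene","side","wrist"]:
    f=imaging.grab_frame(n); cv2.imwrite(f"pics/{n}0.png",f["color"][:,:,::-1])
    np.savez(f"pics/{n}0.npz",**{k:v for k,v in f.items()})
    print(n,{k:v for k,v in f.items() if k not in("color","z_map")})
E
```

```text
pics
{'clock': 0.0, 'joints': array([-0.1080852 ,  0.4778045 ,  0.02233401,  1.55651594, -0.0114972 ,
        1.1093035 , -0.08312849]), 'qvel': array([-2.99839768e-04, -6.82130193e-04, -1.56024092e-03,  6.98502907e-04,
        1.59622184e-04,  1.87079795e-06, -4.75241082e-04]), 'tau': array([-5.45967814e-04, -5.96443820e+01,  1.60769675e+00, -2.81194621e+01,
        1.24063640e-02,  9.39900521e-03,  2.20753498e-05]), 'tcp_pos': array([ 6.74371016e-01, -2.57144210e-05,  2.30295441e-01]), 'orientation': array([-1.57093840e+00,  1.50315216e-03,  1.47798872e-03]), 'contact_force': array([0.09475576, 0.22487724, 0.20540685]), 'moment': array([-0.02957468,  0.01446767, -0.04925514]), 'grip_width': 0.0849938799218644}
scene {'fx': 374.11241389561377, 'fy': 374.11241389561377, 'cx': 323.86291850815235, 'cy': 202.1602086151562, 'world_to_cam': array([[ 0.78990168,  0.61318974,  0.00732641, -0.47068242],
       [-0.41180549,  0.52155327,  0.74726061,  0.16998701],
       [ 0.45439142, -0.59327947,  0.66449071, -1.12286092],
       [ 0.        ,  0.        ,  0.        ,  1.        ]])}
side {'fx': 450.4593593914816, 'fy': 450.4593593914816, 'cx': 316.5146022152863, 'cy': 199.31626500175005, 'world_to_cam': array([[ 0.93568311, -0.35283995,  0.00104613, -0.54481687],
       [ 0.2685659 ,  0.71411657,  0.6464595 , -0.22101242],
       [-0.2288438 , -0.60460028,  0.76294759, -0.90689204],
       [ 0.        ,  0.        ,  0.        ,  1.        ]])}
wrist {'fx': 309.70691628693146, 'fy': 309.70691628693146, 'cx': 320.52794907119204, 'cy': 196.95761476857834, 'hand_eye': array([[ 9.99999634e-01, -1.43288618e-04, -8.43156420e-04,
        -9.47099129e-04],
       [-7.68054078e-04,  2.83212594e-01, -9.59056847e-01,
        -1.42959190e-01],
       [ 3.76214448e-04,  9.59057144e-01,  2.83212381e-01,
         7.10276705e-02],
       [ 0.00000000e+00,  0.00000000e+00,  0.00000000e+00,
         1.00000000e+00]])}
```

View pics/scene0.png

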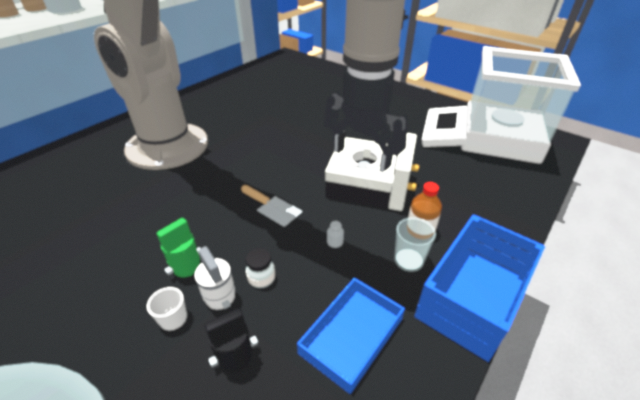

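View pics/side0.png

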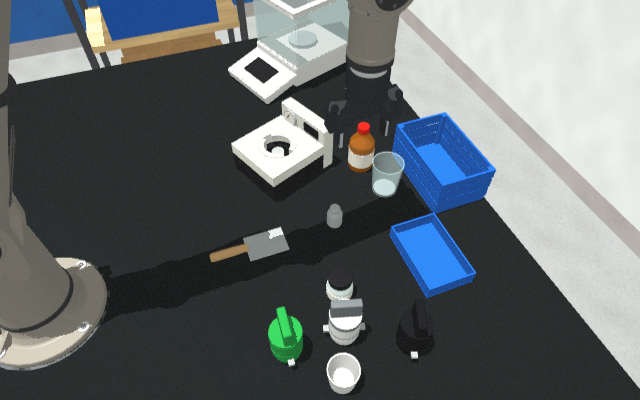

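View pics/wrist0.png

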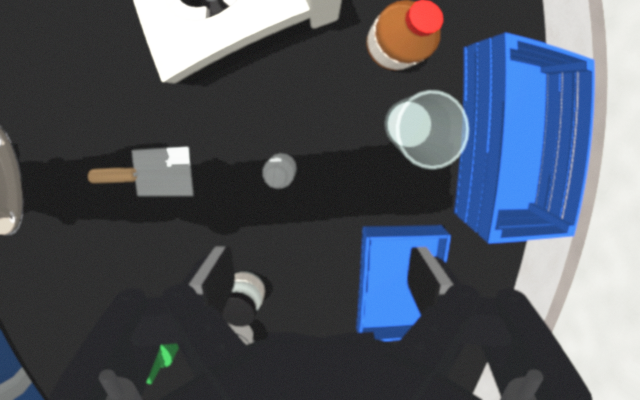

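```bash
cat > h.py <<'E'
import numpy as np,cv2
from scipy.spatial.transform import Rotation as Rn
def cloud(f):
    z=f["z_map"].astype(float); h,w=z.shape
    u,v=np.meshgrid(np.arange(w),np.arange(h))
    P=np.stack([(u-f["cx"])/f["fx"]*z,-(v-f["cy"])/f["fy"]*z,-z],-1)
    T=np.linalg.inv(f["world_to_cam"]); W=P@T[:3,:3].T+T[:3,3]
    W[z<=0]=np.nan
    return W
def proj(f,p):
    c=f["world_to_cam"]@np.r_[p,1]; return f["cx"]+f["fx"]*c[0]/-c[2], f["cy"]-f["fy"]*c[1]/-c[2]
E
python3 - <<'E'
from h import *
for n,boxes in [("side",{"can":(270,270,440,400),"dry":(220,85,350,195)}),("scene",{"can":(130,200,290,380),"dry":(310,100,440,220)})]:
    f=dict(np.load(f"pics/{n}0.npz")); W=cloud(f)
    for k,(a,b,c,d) in boxes.items():
        im=f["color"][b:d,a:c,::-1]; cv2.imwrite(f"pics/{n}_{k}.png",cv2.resize(im,None,fx=4,fy=4,interpolation=cv2.INTER_CUBIC)[:600,:800])
    for uv in ([(347,305),(344,330),(360,328),(330,328),(343,372),(340,285),(287,340),(415,330),(280,148),(250,150),(310,120)] if n=="side" else [(208,260),(215,285),(168,300),(260,265),(365,160),(340,170)]):
        print(n,uv,W[uv[1],uv[0]].round(3),f["color"][uv[1],uv[0]])
E
```

```text
side (347, 305) [ 0.54  -0.26   0.122] [164 172 176]
side (344, 330) [ 0.527 -0.284  0.08 ] [126 131 129]
side (360, 328) [ 0.568 -0.271  0.029] [120 126 123]
side (330, 328) [ 0.511 -0.259  0.049] [196 196 190]
side (343, 372) [ 0.51  -0.328  0.004] [254 255 254]
side (340, 285) [ 0.559 -0.19   0.063] [48 48 49]
side (287, 340) [ 0.425 -0.278  0.109] [ 36 115  55]
side (415, 330) [ 0.638 -0.334  0.096] [32 29 32]
side (280, 148) [0.567 0.218 0.062] [237 243 242]
side (250, 150) [0.492 0.217 0.082] [255 255 254]
side (310, 120) [0.65  0.224 0.124] [254 254 253]
scene (208, 260) [ 0.546 -0.26   0.123] [193 200 206]
scene (215, 285) [ 0.567 -0.272  0.083] [207 208 205]
scene (168, 300) [ 0.485 -0.327  0.026] [203 203 200]
scene (260, 265) [ 0.584 -0.182  0.062] [64 61 64]
scene (365, 160) [0.544 0.243 0.052] [120 124 125]
scene (340, 170) [0.541 0.133 0.081] [255 255 255]
```

```bash
python3 -c "
import cv2
for n in ['side_can','side_dry','scene_can','scene_dry']:
    print(n,cv2.imread(f'pics/{n}.png').shape)"
```

```text
side_can (520, 680, 3)
side_dry (440, 520, 3)
scene_can (600, 640, 3)
scene_dry (480, 520, 3)
```

View pics/side_can.png

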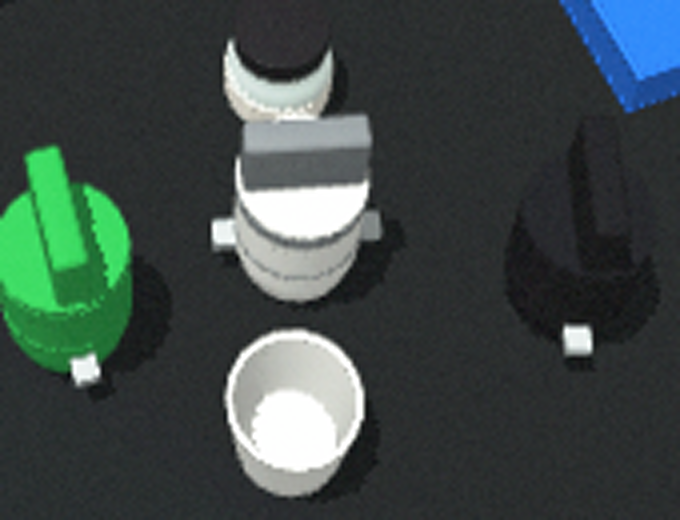

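View pics/side_dry.png

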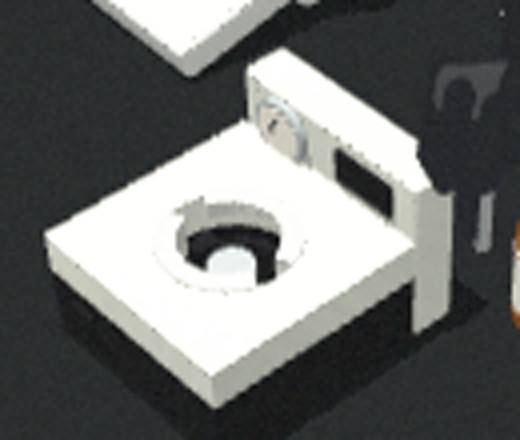

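View pics/scene_can.png

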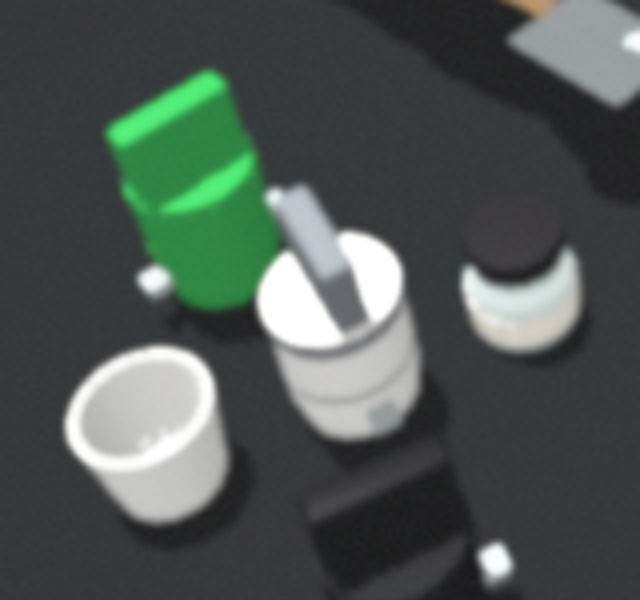

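Run:
```python
from h import *
fs={n:dict(np.load(f"pics/{n}0.npz")) for n in("side","scene")}
for n,f in fs.items():
    W=cloud(f).reshape(-1,3); W=W[~np.isnan(W[:,0])]
    near=W[np.hypot(W[:,0]-.543,W[:,1]+.265)<.045]
    t=near[(near[:,2]>.117)]
    (c,s,a)=cv2.minAreaRect(t[:,:2].astype(np.float32)*1000)
    ev=np.linalg.eigh(np.cov(t[:,:2].T)); d=ev[1][:,1]
    print(n,"bar",len(t),t.mean(0).round(4),np.median(t[:,2]).round(4),"rect",c,s,a,"dir deg",np.degrees(np.arctan2(d[1],d[0])))
    sh=near[(near[:,2]>.079)&(near[:,2]<.091)]
    print(" shoulder",len(sh),np.median(sh[:,2]),cv2.minEnclosingCircle(sh[:,:2].astype(np.float32)*1000))
    dr=W[(abs(W[:,0]-.55)<.17)&(abs(W[:,1]-.22)<.17)]
    top=dr[(dr[:,2]>.078)&(dr[:,2]<.092)]
    print(" dryer top",len(top),np.median(top[:,2]),cv2.minAreaRect(top[:,:2].astype(np.float32)*1000))
    rr=dr[(dr[:,2]>.118)&(dr[:,2]<.132)]
    if len(rr): print(" rear",len(rr),np.median(rr[:,2]),cv2.minAreaRect(rr[:,:2].astype(np.float32)*1000))
    # plots topdown
    im=np.zeros((500,500,3),np.uint8); C=f["color"][:,:,::-1].reshape(-1,3)
    WW=cloud(f).reshape(-1,3)
    m=(abs(WW[:,0]-.56)<.125)&(abs(WW[:,1]-.23)<.125)&(WW[:,2]>.02)
    for p,c in zip(WW[m],C[m]): cv2.circle(im,(int((p[0]-.435)*2000),int((.355-p[1])*2000)),2,tuple(int(q) for q in c),-1)
    cv2.imwrite(f"pics/td_{n}.png",im)
```

```text
side bar 310 [ 0.5397 -0.2589  0.1233] 0.1237 rect (539.9937744140625, -257.93780517578125) (16.567564010620117, 56.01059341430664) 71.95880126953125 dir deg 162.85924219571277
 shoulder 400 0.08413391848415219 ((539.5215454101562, -257.5359802246094), 30.5014705657959)
 dryer top 2793 0.08263386801718775 ((572.5384521484375, 217.22894287109375), (193.21026611328125, 164.775634765625), 22.61151885986328)
 rear 588 0.12412700721436049 ((644.8108520507812, 245.98770141601562), (43.885841369628906, 161.12142944335938), 21.859405517578125)
scene bar 256 [ 0.5441 -0.2589  0.1227] 0.1231 rect (541.7528686523438, -257.52899169921875) (16.073875427246094, 56.91888427734375) 73.75857543945312 dir deg 163.81400577131322
 shoulder 515 0.08326396360411503 ((541.4531860351562, -258.1879577636719), 30.831146240234375)
 dryer top 1629 0.08145369506946132 ((574.4475708007812, 217.76055908203125), (194.4934844970703, 165.2958984375), 22.470861434936523)
 rear 436 0.12295256077192426 ((650.04248046875, 246.38255310058594), (33.78429412841797, 159.28329467773438), 22.31928062438965)
```

View pics/td_side.png

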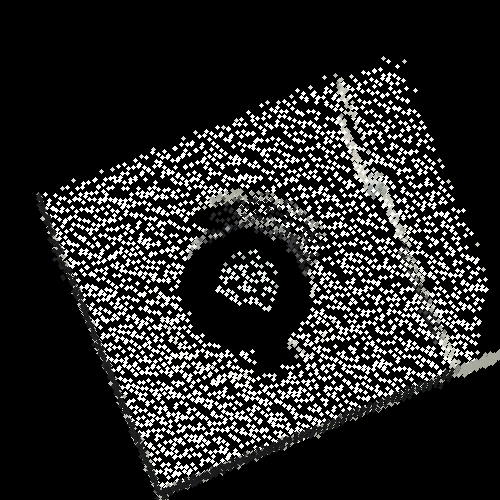

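```bash
python3 -m jog '0 0 0 -30 0 40 1; 0 0 0 -30 0 40 1; 0 0 0 -30 0 40 1; 0 0 0 -26 0 30 1; 0 0 0 0 0 0 1'
cat >> h.py <<'E'
def wcloud(f,o):
    z=f["z_map"].astype(float); h,w=z.shape
    u,v=np.meshgrid(np.arange(w),np.arange(h))
    a=(u-f["cx"])/f["fx"]; b=(v-f["cy"])/f["fy"]; rr=np.hypot(a,b)+1e-9
    ok=(z>0)&(rr<1.4)
    t=np.where(ok,np.tan(np.minimum(rr,1.4)),0)/rr
    P=np.stack([a*t*z,-b*t*z,-z],-1)
    H=f["hand_eye"]; P=P@H[:3,:3].T+H[:3,3]
    W=P@Rn.from_rotvec(o["orientation"]).as_matrix().T+o["tcp_pos"]
    W[~ok]=np.nan; return W
def wproj(f,o,p):
    p=np.atleast_2d(p); Q=(p-o["tcp_pos"])@Rn.from_rotvec(o["orientation"]).as_matrix()
    H=f["hand_eye"]; c=(Q-H[:3,3])@H[:3,:3]; x,y,z=c[:,0],-c[:,1],-c[:,2]
    n=np.hypot(x,y)+1e-12; th=np.arctan2(n,z)
    return np.stack([f["cx"]+f["fx"]*th*x/n,f["cy"]+f["fy"]*th*y/n],-1)
E
python3 - <<'E'
from bench import r, imaging
from h import *
o=r.get_obs(); f=imaging.grab_frame("wrist")
import pickle; pickle.dump((f,o),open("pics/w1.pkl","wb"))
print(o["clock"],o["tcp_pos"],o["orientation"])
W=wcloud(f,o); 
im=f["color"][:,:,::-1].copy()
c=np.array([.558,.210,.085]); y=np.radians(22.4)
th=np.linspace(0,2*np.pi,73)
for p in wproj(f,o,c+.033*np.stack([np.cos(th),np.sin(th),0*th],-1)): cv2.circle(im,tuple(int(round(q)) for q in p),0,(0,0,255),-1)
cv2.imwrite("pics/w1.png",im)
cr=f["color"][0:200,220:480,::-1]; cv2.imwrite("pics/w1c.png",cv2.resize(im[0:200,180:420],None,fx=3,fy=3,interpolation=cv2.INTER_NEAREST))
m=W.reshape(-1,3); m=m[~np.isnan(m[:,0])]
d=m[(abs(m[:,0]-.56)<.17)&(abs(m[:,1]-.22)<.17)]
for lo,hi in((.076,.094),(.116,.134)):
    t=d[(d[:,2]>lo)&(d[:,2]<hi)]; print(len(t),np.median(t[:,2]),cv2.minAreaRect(t[:,:2].astype(np.float32)*1000))
E
```

```text
clock: 0.57
tcp_pos: [0.5686, 0.1386, 0.231]
orientation: [-1.567, -0.006, 0.012]
contact_force: [-0.9, 1.0, -1.1]
grip_width: 0.0854
0.5667 [0.56861025 0.13861632 0.23102798] [-1.56690519 -0.00591592  0.0116653 ]
23358 0.08346113395616518 ((596.313720703125, 198.23004150390625), (222.3563690185547, 213.7178955078125), 22.330976486206055)
6713 0.125136857287308 ((648.2377319335938, 242.4752197265625), (40.677486419677734, 149.27105712890625), 23.779626846313477)
```

View pics/w1c.png

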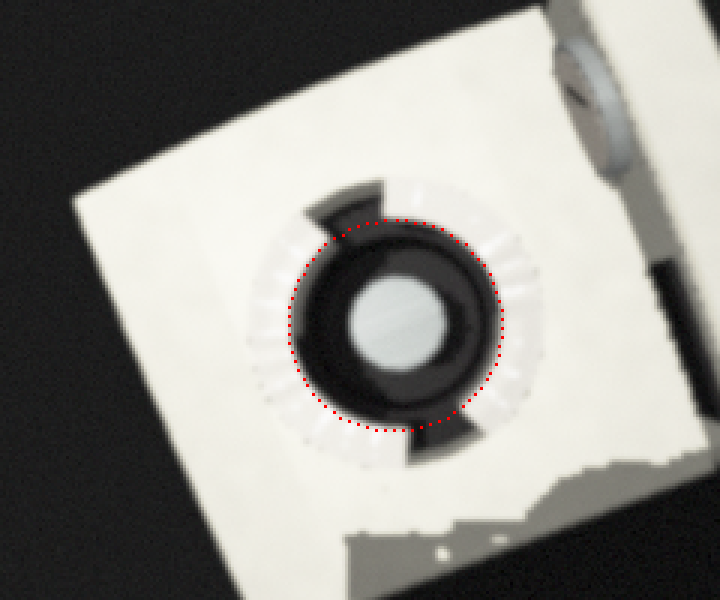

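View pics/w1.png

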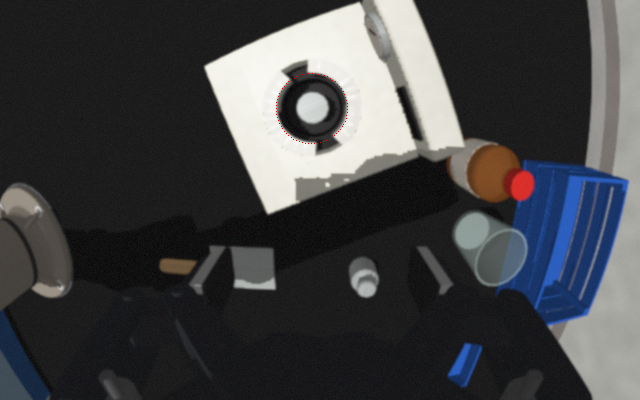

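```bash
python3 -m jog '0 0 0 -3 0 -40 1; 0 0 0 -3 0 -40 1; 0 0 0 -3 0 -40 1; 0 0 0 -3 0 -40 1; 0 0 0 -3 0 -40 1'; python3 -m jog '0 0 0 0 0 -40 1; 0 0 0 0 0 -40 1; 0 0 0 0 0 -40 1; 0 0 0 0 0 -40 1; 0 0 0 0 0 -30 1'
```

```text
clock: 1.03
tcp_pos: [0.5587, -0.0732, 0.2313]
orientation: [-1.571, 0.001, -0.001]
contact_force: [0.1, -0.7, -0.5]
grip_width: 0.0859
clock: 1.45
tcp_pos: [0.5577, -0.2657, 0.2313]
orientation: [-1.573, 0.004, -0.003]
contact_force: [0.3, -0.1, 0.1]
grip_width: 0.0856
```

```bash
python3 -m jog '0 -7 0 0 0 0 1; 0 -7 0 0 0 0 1; 0 -7 0 0 0 0 1; 0 -7 0 0 0 0 1; 0 -7 0 0 0 0 1'; python3 -m jog '0 -7 0 0 0 0 1; 0 -7 0 0 0 0 1; 0 -7 0 0 0 0 1; 0 -7 0 0 0 0 1; 0 -7 0 0 0 0 1'; python3 -m jog '0 -3 0 0 0 0 1; 0 0 0 0 0 0 1; 0 0 0 0 0 0 1; 0 0 0 0 0 0 1; 0 0 0 0 0 0 1'
cat >> h.py <<'E'
def yaw(o):
    R=Rn.from_rotvec(o["orientation"]).as_matrix(); return np.degrees(np.arctan2(R[1,0],R[0,0])), R
def rel(o,tgt,yawt):
    """shift in tool axes mm to target TCP, turn about tool y (deg)"""
    a,R=yaw(o); return (R.T@(np.array(tgt)-o["tcp_pos"])*1000).round(1), -((yawt-a+180)%360-180), R[:,1].round(4)
E
python3 - <<'E'
from bench import r, imaging
from h import *
o=r.get_obs(); f=imaging.grab_frame("wrist")
print(o["clock"],o["tcp_pos"],yaw(o)[0],o["joints"].round(2))
print(rel(o,[.541,-.258,.09],73))
W=wcloud(f,o).reshape(-1,3); W=W[~np.isnan(W[:,0])]
near=W[np.hypot(W[:,0]-.541,W[:,1]+.258)<.045]
t=near[(near[:,2]>.117)&(near[:,2]<.14)]
print(len(t),np.median(t[:,2]),cv2.minAreaRect(t[:,:2].astype(np.float32)*1000))
im=f["color"][:,:,::-1].copy()
a=np.radians(163); d=np.array([np.cos(a),np.sin(a),0]); n=np.array([-d[1],d[0],0]); c=np.array([.541,-.258,.125])
pts=[c+s*.028*d+q*.008*n for s,q in((1,1),(1,-1),(-1,-1),(-1,1))]
cv2.polylines(im,[wproj(f,o,np.array(pts)).round().astype(np.int32)],True,(0,0,255),1)
cv2.imwrite("pics/w2.png",im)
E
```

```text
clock: 1.87
tcp_pos: [0.5586, -0.2616, 0.231]
orientation: [-1.517, -0.481, 0.482]
contact_force: [0.7, -0.1, -0.4]
grip_width: 0.0855
clock: 2.28
tcp_pos: [0.5586, -0.2616, 0.231]
orientation: [-1.353, -0.951, 0.952]
contact_force: [-0.3, 0.4, 0.4]
grip_width: 0.0852
clock: 2.7
tcp_pos: [0.5589, -0.2604, 0.2312]
orientation: [-1.336, -0.986, 0.987]
contact_force: [0.0, -0.1, -0.1]
grip_width: 0.0856
2.7 [ 0.55889038 -0.26039937  0.23119172] 72.90187294619746 [ 0.42  0.39 -0.11  1.7   0.05  1.06  1.56]
(array([ -2.9, 141.2,  17.8]), np.float64(-0.09812705380255693), array([-2.e-04, -2.e-04, -1.e+00]))
1247 0.12516076069770243 ((539.7725830078125, -258.2635192871094), (15.613967895507812, 55.2366828918457), 73.19464111328125)
```

View pics/w2.png

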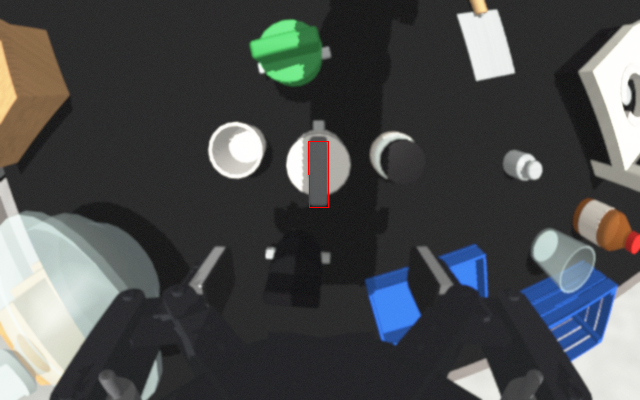

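```bash
python3 -m jog '0 0 0 -3 0 18 1; 0 0 0 0 0 1 1; 0 0 0 0 20 0 1; 0 0 0 0 30 0 1; 0 0 0 0 30 0 1'; python3 -m jog '0 0 0 0 25 0 1; 0 0 0 0 15 0 1; 0 0 0 0 0 0 1; 0 0 0 0 0 0 1; 0 0 0 0 0 0 1'
python3 - <<'E'
from bench import r, imaging
from h import *
o=r.get_obs(); f=imaging.grab_frame("wrist")
print(rel(o,[.540,-.258,.09],73.2))
cv2.imwrite("pics/w3.png",f["color"][:,:,::-1])
E
```

```text
clock: 3.17
tcp_pos: [0.5412, -0.2577, 0.1517]
orientation: [-1.339, -0.989, 0.986]
contact_force: [0.6, 0.0, -0.6]
grip_width: 0.0852
clock: 3.58
tcp_pos: [0.5411, -0.2576, 0.1126]
orientation: [-1.337, -0.989, 0.987]
contact_force: [0.5, -1.0, 0.2]
grip_width: 0.0853
(array([-0.6, 22.6,  1. ]), np.float64(-0.21141380521675046), array([ 1.9e-03, -7.0e-04, -1.0e+00]))
```

View pics/w3.png

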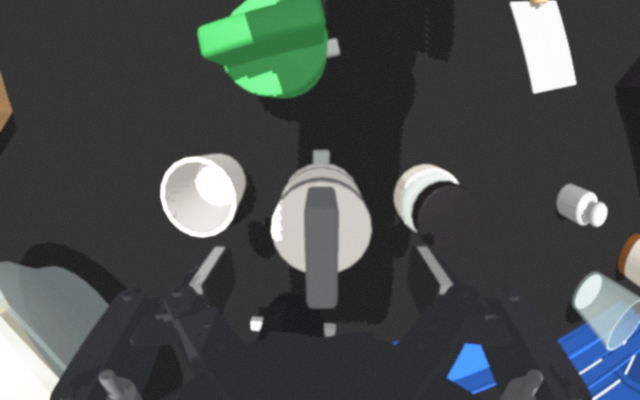

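The bar stands at columns 305–340, centred between the fingers (pads at 205 and 435). I'll go down the remaining 22 mm and close.

```bash
python3 -m jog '0 0 0 -0.5 15 1 1; 0 0 0 0 7 0 1; 0 0 0 0 0 0 0; 0 0 0 0 0 0 0; 0 0 0 0 0 0 0' 80; python3 -m jog '0 0 0 0 0 0 0; 0 0 0 0 0 0 0; 0 0 0 0 0 0 0; 0 0 0 0 0 0 0; 0 0 0 0 0 0 0' 80; python3 -m jog '0 0 0 0 0 0 0; 0 0 0 0 0 0 0; 0 0 0 0 0 0 0; 0 0 0 0 0 0 0; 0 0 0 0 0 0 0' 80
```

```text
clock: 4.05
tcp_pos: [0.5394, -0.2577, 0.0901]
orientation: [-1.336, -0.988, 0.987]
contact_force: [0.0, 0.3, -0.5]
grip_width: 0.0514
clock: 4.47
tcp_pos: [0.5394, -0.2574, 0.0899]
orientation: [-1.336, -0.989, 0.987]
contact_force: [0.5, 0.8, 4.1]
grip_width: 0.015
clock: 4.88
tcp_pos: [0.5394, -0.2575, 0.0899]
orientation: [-1.336, -0.989, 0.987]
contact_force: [-0.2, 0.3, 5.8]
grip_width: 0.0152
```

```bash
python3 -m jog '0 0 0 0 -15 0 0; 0 0 0 0 -30 0 0; 0 0 0 0 -40 0 0; 0 0 0 0 -30 0 0; 0 0 0 0 -15 0 0'; python3 -m jog '0 7 0 0 0 0 0; 0 7 0 0 0 0 0; 0 7 0 0 0 0 0; 0 7 0 0 0 0 0; 0 7 0 0 0 0 0' ; python3 -m jog '0 7 0 0 0 0 0; 0 7 0 0 0 0 0; 0 1.8 0 0 0 0 0; 0 0 0 0 0 0 0; 0 0 0 0 0 0 0'
python3 - <<'E'
from bench import r, imaging
from h import *
o=r.get_obs(); f=imaging.grab_frame("wrist")
print(o["tcp_pos"],yaw(o)[0],rel(o,[.558,.210,.225],22.4))
cv2.imwrite("pics/w4.png",f["color"][:,:,::-1])
E
```

```text
clock: 5.3
tcp_pos: [0.5399, -0.2581, 0.2228]
orientation: [-1.339, -0.99, 0.986]
contact_force: [0.6, -0.6, -3.0]
grip_width: 0.0155
clock: 5.72
tcp_pos: [0.5378, -0.2574, 0.2181]
orientation: [-1.507, -0.513, 0.516]
contact_force: [0.2, -0.2, -2.2]
grip_width: 0.0153
clock: 6.13
tcp_pos: [0.5382, -0.2573, 0.2184]
orientation: [-1.548, -0.304, 0.306]
contact_force: [0.4, -0.3, -2.8]
grip_width: 0.0148
[ 0.53816805 -0.25729229  0.21841016] 22.284635493421586 (array([195.5,  -6.4, 424.9]), np.float64(-0.11536450657840192), array([-1.8e-03,  5.0e-04, -1.0e+00]))
```

View pics/w4.png

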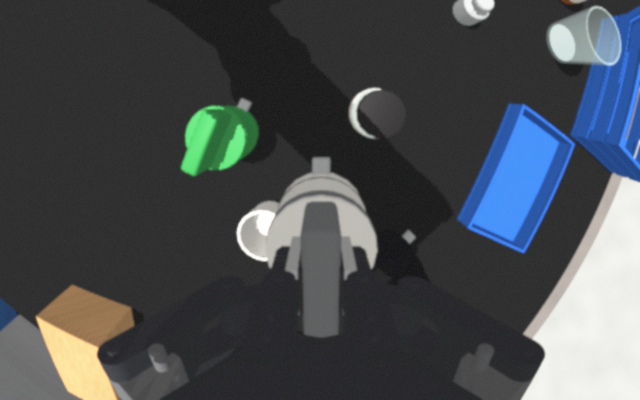

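```bash
python3 -m jog '0 0 0 8 0 17 0; 0 0 0 15 0 33 0; 0 0 0 15 0 33 0; 0 0 0 15 0 33 0; 0 0 0 15 0 33 0'; python3 -m jog '0 0 0 15 0 33 0; 0 0 0 15 0 33 0; 0 0 0 15 0 33 0; 0 0 0 15 0 33 0; 0 0 0 15 0 33 0' ; python3 -m jog '0 0 0 15 0 33 0; 0 0 0 15 0 33 0; 0 0 0 15 0 31 0; 0 0 0 8 0 17 0; 0 0 0 0 0 0 0'; python3 -m jog '0 0 0 0 0 0 0; 0 0 0 0 0 0 0; 0 0 0 0 0 0 0; 0 0 0 0 0 0 0; 0 0 0 0 0 0 0'
python3 - <<'E'
from bench import r, imaging
from h import *
o=r.get_obs()
print(o["joints"].round(2),o["tcp_pos"],yaw(o)[0],rel(o,[.558,.210,.215],22.4))
for n in("wrist","side","scene"):
    f=imaging.grab_frame(n)
    np.savez(f"pics/{n}5.npz",**f)
    cv2.imwrite(f"pics/{n}5.png",f["color"][:,:,::-1])
E
```

```text
clock: 6.6
tcp_pos: [0.5451, -0.0924, 0.2191]
orientation: [-1.549, -0.304, 0.305]
contact_force: [-0.5, 0.1, -2.9]
grip_width: 0.015
clock: 7.02
tcp_pos: [0.5523, 0.0888, 0.2193]
orientation: [-1.549, -0.305, 0.305]
contact_force: [0.3, -0.3, -3.6]
grip_width: 0.0146
clock: 7.43
tcp_pos: [0.5574, 0.2196, 0.2191]
orientation: [-1.545, -0.311, 0.311]
contact_force: [0.6, 1.0, -2.6]
grip_width: 0.0147
clock: 7.85
tcp_pos: [0.5589, 0.2116, 0.2194]
orientation: [-1.55, -0.303, 0.303]
contact_force: [-0.2, -0.4, -3.2]
grip_width: 0.0148
[-0.35  0.37 -0.14  1.75  0.06  1.03 -0.13] [0.55887829 0.21156542 0.21935814] 22.10164502113689 (array([-1.4,  4.4, -1.1]), np.float64(-0.29835497886310236), array([ 1.e-04, -4.e-04, -1.e+00]))
```

View pics/wrist5.png

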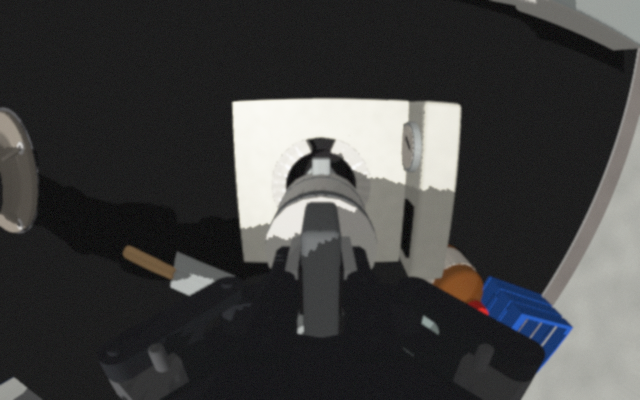

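View pics/side5.png

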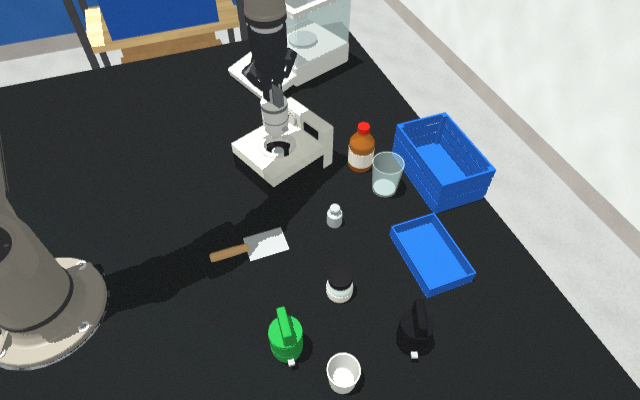

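View pics/scene5.png

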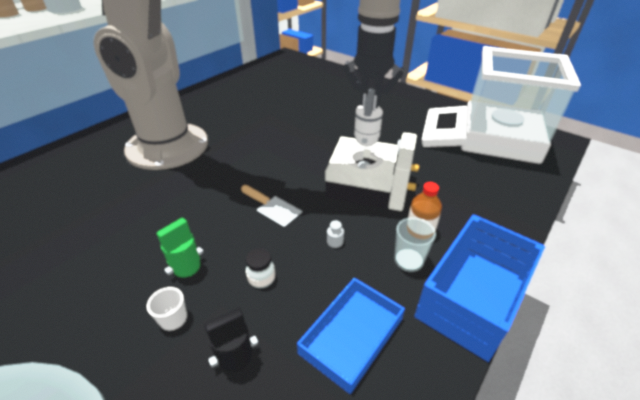

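Run:
```python
from h import *
from scipy.optimize import least_squares
for n in("side","scene"):
    f=dict(np.load(f"pics/{n}5.npz")); W=cloud(f).reshape(-1,3); W=W[~np.isnan(W[:,0])]
    nr=W[(np.hypot(W[:,0]-.558,W[:,1]-.21)<.045)]
    for lo,hi,R in((.133,.146,.027),(.164,.21,.030)):
        b=nr[(nr[:,2]>lo)&(nr[:,2]<hi)]
        s=least_squares(lambda q:np.hypot(b[:,0]-q[0],b[:,1]-q[1])-R,[.558,.21],loss="soft_l1",f_scale=.002)
        print(n,lo,len(b),s.x.round(4),np.median(abs(s.fun)).round(4),b[:,2].mean())
    s=nr[(nr[:,2]>.205)&(nr[:,2]<.222)]
    print(np.histogram(nr[:,2],bins=np.arange(.1,.27,.008))[0])
    cu,cv=[int(q) for q in proj(f,[.558,.21,.17])]
    cv2.imwrite(f"pics/{n}5c.png",cv2.resize(f["color"][cv-60:cv+60,cu-60:cu+60,::-1],None,fx=5,fy=5,interpolation=cv2.INTER_CUBIC))
```

```text
side 0.133 66 [0.5587 0.2116] 0.001 0.1409985651191071
side 0.164 425 [0.5592 0.2109] 0.0007 0.18744442440728498
[  0   0   0   3  28  45  48  83  68  77  73  74  69  94 178  42  64  62
  72 105  77]
scene 0.133 88 [0.5587 0.2111] 0.0007 0.13971363996234357
scene 0.164 458 [0.5588 0.2108] 0.0007 0.18758310793491798
[  0   0   0   9  44  51  53  89  75  78  79  82  80 103 148  54  62  70
  82  98  91]
```

View pics/side5c.png

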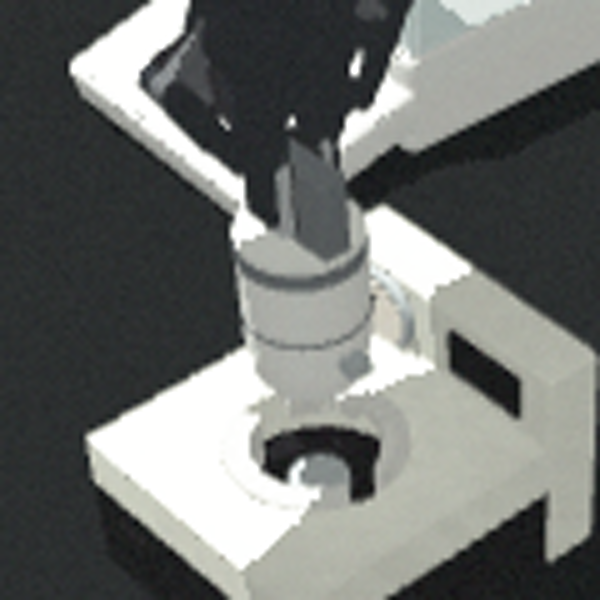

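View pics/scene5c.png

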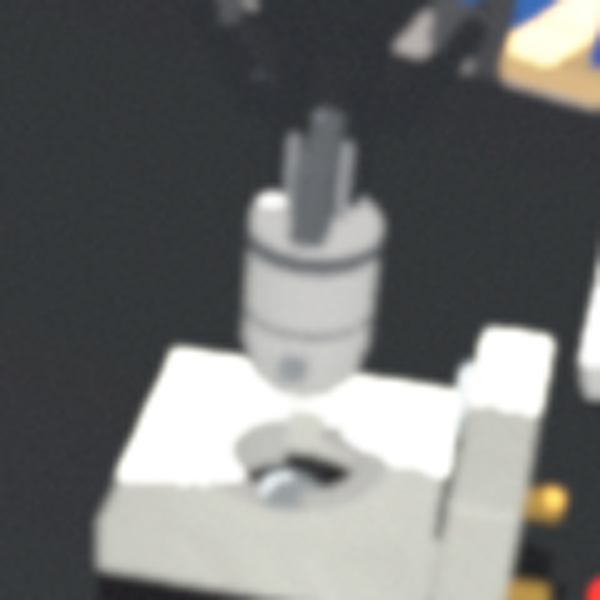

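```bash
python3 -m jog '0 -0.3 0 -1.2 10 -0.4 0; 0 0 0 0 20 0 0; 0 0 0 0 20 0 0; 0 0 0 0 5 0 0; 0 0 0 0 0 0 0'; python3 -m jog '0 0 0 0 0 0 0; 0 0 0 0 0 0 0; 0 0 0 0 0 0 0; 0 0 0 0 0 0 0; 0 0 0 0 0 0 0'
python3 - <<'E'
from bench import r, imaging
from h import *
o=r.get_obs()
print(o["contact_force"],o["moment"],o["tcp_pos"],yaw(o)[0],rel(o,[.558,.2105,.165],22.4))
for n in("side","scene","wrist"):
    f=imaging.grab_frame(n)
    cu,cv=[int(q) for q in proj(f,[.558,.21,.12])] if n!="wrist" else (320,160)
    cv2.imwrite(f"pics/{n}6c.png",cv2.resize(f["color"][cv-60:cv+60,cu-60:cu+60,::-1],None,fx=5,fy=5,interpolation=cv2.INTER_CUBIC))
E
```

```text
clock: 8.42
tcp_pos: [0.5562, 0.2113, 0.1621]
orientation: [-1.55, -0.305, 0.312]
contact_force: [-0.2, -0.7, -2.6]
grip_width: 0.0151
clock: 8.83
tcp_pos: [0.558, 0.2122, 0.1651]
orientation: [-1.548, -0.309, 0.307]
contact_force: [-0.3, 0.2, -3.1]
grip_width: 0.0149
[-0.2698167   0.16668864 -3.10110426] [ 0.02998668 -0.00191979 -0.06955482] [0.558045   0.21217442 0.16506143] 22.498503351436565 (array([-0.7,  0.1, -1.5]), np.float64(0.09850335143656253), array([ 1.2e-03,  5.0e-04, -1.0e+00]))
```

View pics/side6c.png

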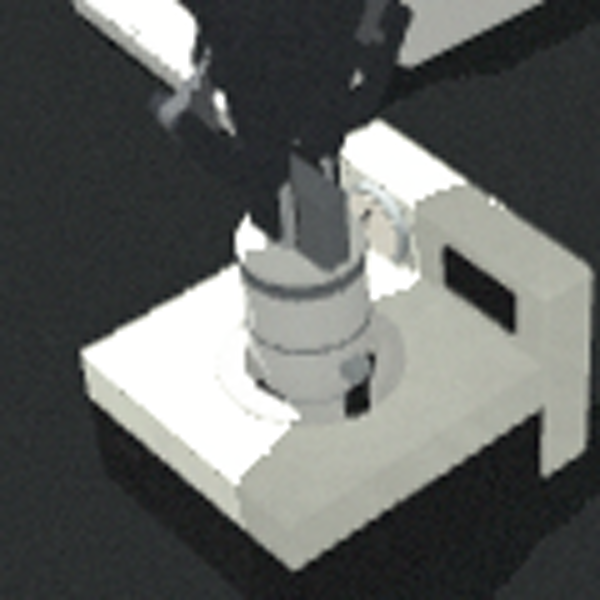

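View pics/wrist6c.png

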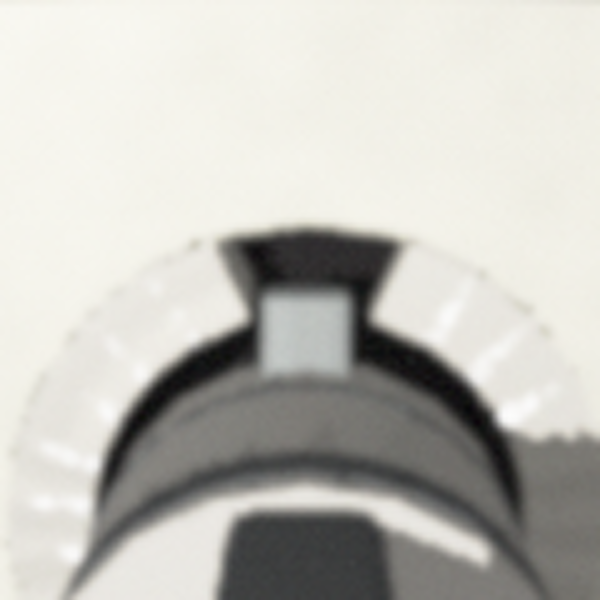

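View pics/scene6c.png

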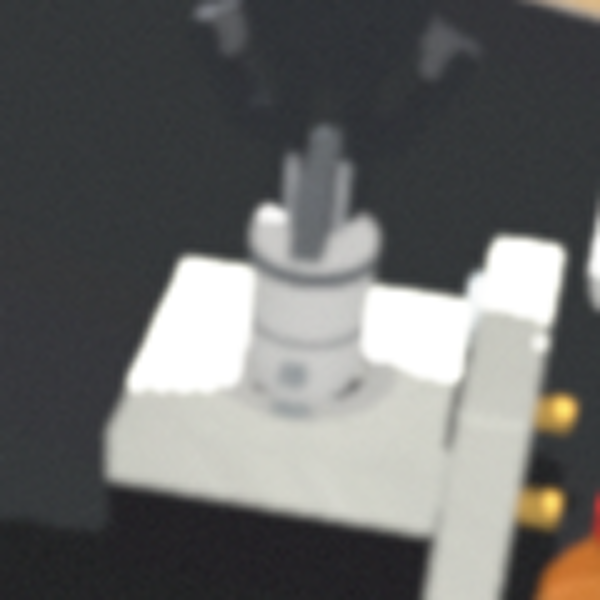

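```bash
python3 -m jog '0 0 0 -0.4 3 -1.2 0; 0 0 0 0 5 0 0; 0 0 0 0 6 0 0; 0 0 0 0 0 0 0; 0 0 0 0 0 0 0'; python3 -m jog '0 0 0 0 4 0 0; 0 0 0 0 5 0 0; 0 0 0 0 5 0 0; 0 0 0 0 0 0 0; 0 0 0 0 0 0 0'
```

```text
clock: 9.4
tcp_pos: [0.5577, 0.2107, 0.15]
orientation: [-1.549, -0.308, 0.308]
contact_force: [-0.6, -0.4, -0.5]
grip_width: 0.0147
clock: 9.82
tcp_pos: [0.558, 0.2108, 0.1365]
orientation: [-1.549, -0.308, 0.308]
contact_force: [-2.3, -0.9, 5.5]
grip_width: 0.015
```

```bash
python3 -m jog '0 0 0 0 3 0 0; 0 0 0 0 3 0 0; 0 0 0 0 1.5 0 0; 0 0 0 0 0 0 0; 0 0 0 0 0 0 0'
python3 - <<'E'
from bench import r, imaging
from h import *
o=r.get_obs()
print(o["contact_force"],o["moment"],o["tcp_pos"],yaw(o)[0])
for n in("side","scene","wrist"):
    f=imaging.grab_frame(n)
    cu,cv=[int(q) for q in proj(f,[.558,.21,.12])] if n!="wrist" else (320,160)
    cv2.imwrite(f"pics/{n}7c.png",cv2.resize(f["color"][cv-60:cv+60,cu-60:cu+60,::-1],None,fx=5,fy=5,interpolation=cv2.INTER_CUBIC))
E
```

```text
clock: 10.23
tcp_pos: [0.5581, 0.2108, 0.1296]
orientation: [-1.549, -0.308, 0.307]
contact_force: [-3.0, -1.5, 8.7]
grip_width: 0.015
[-2.96301864 -1.46737971  8.7390762 ] [-0.40462852  0.76363521  0.0082056 ] [0.55808215 0.21081578 0.12964665] 22.488611502472104
```

View pics/wrist7c.png

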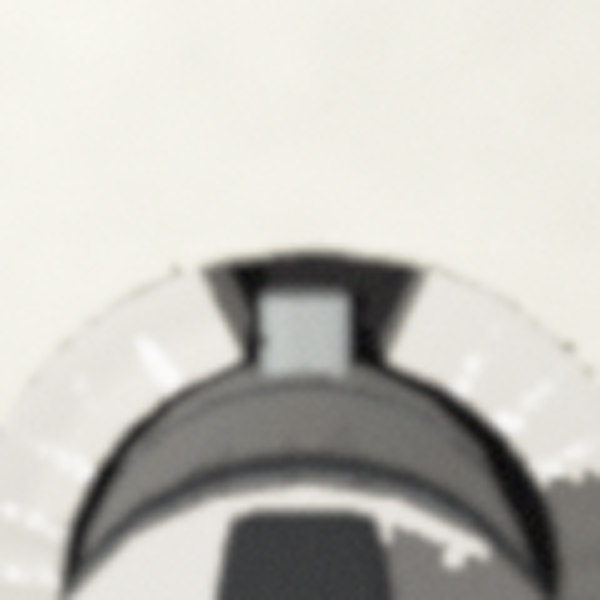

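View pics/side7c.png

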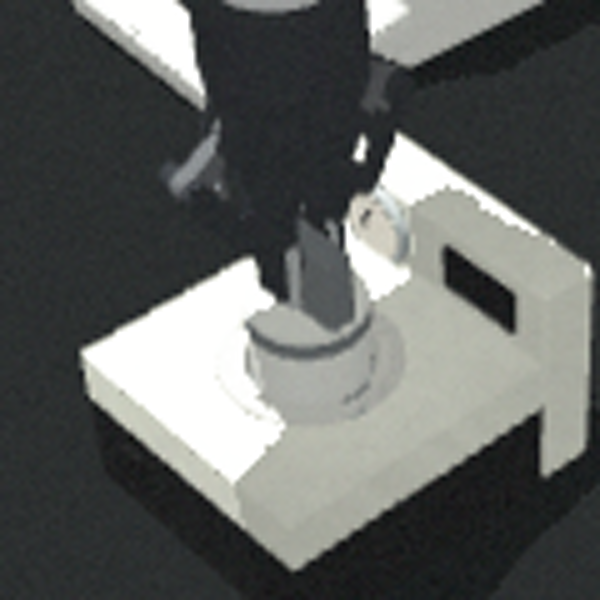

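```bash
python3 -m jog '0 5 0 0 0 0 0; 0 6 0 0 0 0 0; 0 6 0 0 0 0 0; 0 6 0 0 0 0 0; 0 5 0 0 0 0 0'
python3 - <<'E'
from bench import r, imaging
from h import *
o=r.get_obs()
print(o["contact_force"],o["moment"],o["tcp_pos"],yaw(o)[0])
E
```

```text
clock: 10.8
tcp_pos: [0.5589, 0.2114, 0.1301]
orientation: [-1.568, 0.077, -0.081]
contact_force: [-0.2, -0.6, 8.6]
grip_width: 0.0152
[-0.24289009 -0.59917955  8.5982122 ] [-0.25187063  0.27260341  0.07545568] [0.55886793 0.21141092 0.13013941] -5.7851453922278555
```

Turning freely with negligible torque; continuing.

```bash
python3 -m jog '0 6 0 0 0 0 0; 0 6 0 0 0 0 0; 0 6 0 0 0 0 0; 0 6 0 0 0 0 0; 0 6 0 0 0 0 0'; python3 -m jog '0 6 0 0 0 0 0; 0 6 0 0 0 0 0; 0 6 0 0 0 0 0; 0 6 0 0 0 0 0; 0 6 0 0 0 0 0';python3 - <<'E'
from bench import r, imaging
from h import *
o=r.get_obs()
print(o["contact_force"],o["moment"],o["tcp_pos"],yaw(o)[0])
for n in("side","wrist"):
    f=imaging.grab_frame(n)
    cu,cv=[int(q) for q in proj(f,[.558,.21,.12])] if n!="wrist" else (320,160)
    cv2.imwrite(f"pics/{n}8c.png",cv2.resize(f["color"][cv-60:cv+60,cu-60:cu+60,::-1],None,fx=5,fy=5,interpolation=cv2.INTER_CUBIC))
E
```

```text
clock: 11.22
tcp_pos: [0.5591, 0.2113, 0.1302]
orientation: [-1.513, 0.487, -0.491]
contact_force: [-0.4, 0.6, 8.9]
grip_width: 0.0152
clock: 11.63
tcp_pos: [0.5591, 0.2114, 0.1302]
orientation: [-1.377, 0.891, -0.894]
contact_force: [-1.0, -0.7, 8.6]
grip_width: 0.0149
[-1.04232048 -0.72117774  8.57492632] [-0.09169898  0.23512068  0.08597081] [0.55912289 0.21138265 0.13019458] -65.78447752167199
```

View pics/wrist8c.png

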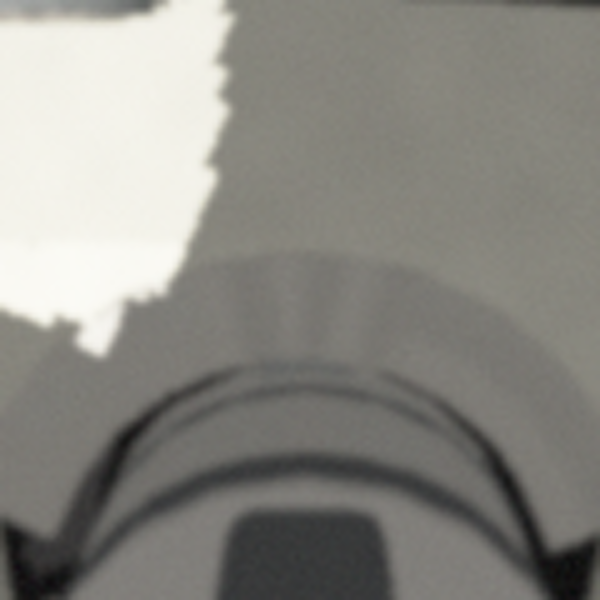

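View pics/side8c.png

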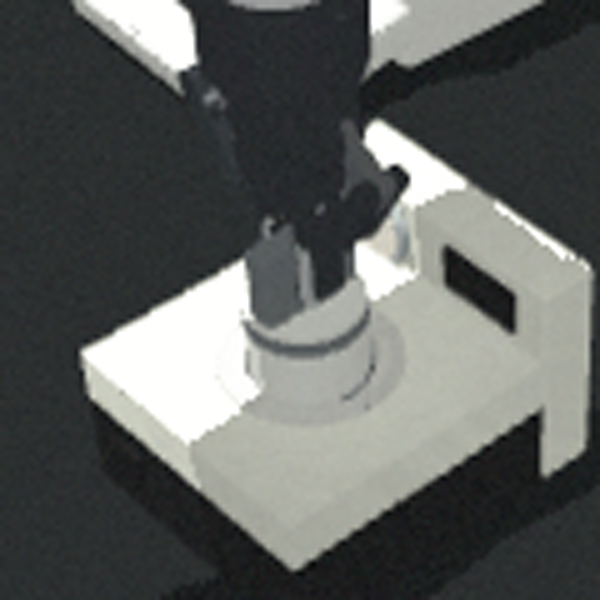

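```bash
python3 -m jog '0 2.5 0 0 0 0 0; 0 0 0 0 0 0 0; 0 0 0 0 -2 0 0; 0 0 0 0 -2 0 0; 0 0 0 0 0 0 0'; python3 -m jog '0 0 0 0 -2 0 0; 0 0 0 0 -1.5 0 0; 0 0 0 0 -1 0 0; 0 0 0 0 0 0 0; 0 0 0 0 0 0 0';python3 - <<'E'
from bench import r, imaging
from h import *
o=r.get_obs()
print(o["contact_force"],o["moment"],o["tcp_pos"],yaw(o)[0])
E
```

```text
clock: 12.15
tcp_pos: [0.559, 0.2114, 0.1343]
orientation: [-1.364, 0.92, -0.923]
contact_force: [-0.3, 0.6, 6.3]
grip_width: 0.0144
clock: 12.57
tcp_pos: [0.5589, 0.2114, 0.1382]
orientation: [-1.364, 0.92, -0.923]
contact_force: [0.2, 0.5, 4.9]
grip_width: 0.0151
[0.21548416 0.5273639  4.88915611] [ 0.04806671 -0.19964307  0.02549827] [0.55889635 0.21135934 0.13816453] -67.99587431269663
```

```bash
python3 -m jog '0 0 0 0 -0.8 0 0; 0 0 0 0 0 0 0; 0 0 0 0 0 0 0.15; 0 0 0 0 0 0 0.3; 0 0 0 0 0 0 0.4' 20;python3 -m jog '0 0 0 0 0 0 0.6; 0 0 0 0 0 0 0.7; 0 0 0 0 0 0 0.7; 0 0 0 0 0 0 0.7; 0 0 0 0 0 0 0.7'
python3 - <<'E'
from bench import r, imaging
from h import *
o=r.get_obs()
print(o["contact_force"],o["moment"],o["tcp_pos"],yaw(o)[0],o["grip_width"])
f=imaging.grab_frame("wrist"); cv2.imwrite("pics/w9.png",f["color"][:,:,::-1])
E
```

```text
clock: 12.98
tcp_pos: [0.5565, 0.2103, 0.1372]
orientation: [-1.369, 0.923, -0.921]
contact_force: [0.5, -0.3, -0.1]
grip_width: 0.0342
clock: 13.4
tcp_pos: [0.5576, 0.2107, 0.138]
orientation: [-1.367, 0.922, -0.922]
contact_force: [-0.0, -0.3, -0.6]
grip_width: 0.0599
[-0.0422197  -0.32778496 -0.61844634] [ 0.00153423  0.0048867  -0.02453976] [0.55758589 0.21071988 0.13797761] -67.99891315794031 0.059850455473573975
```

View pics/w9.png

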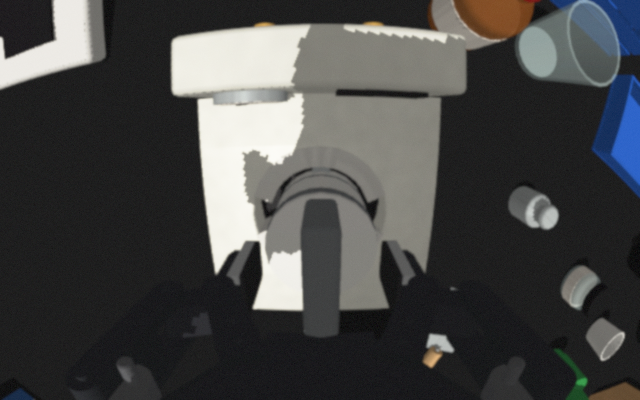

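The fingers (columns 245 and 395) are clear of the bar (303–340), which stands in the socket. I'll retreat straight up and check.

```bash
python3 -m jog '0 0 0 0 -10 0 0.7; 0 0 0 0 -25 0 0.7; 0 0 0 0 -30 0 0.7; 0 0 0 0 -30 0 0.7; 0 0 0 0 -30 0 0.7'; python3 -m jog '0 0 0 0 -10 0 0.7; 0 0 0 0 0 -30 0.7; 0 0 0 0 0 -30 0.7; 0 0 0 0 0 -30 0.7; 0 0 0 0 0 0 0.7'; python3 -m jog '0 0 0 0 0 0 0.7; 0 0 0 0 0 0 0.7; 0 0 0 0 0 0 0.7; 0 0 0 0 0 0 0.7; 0 0 0 0 0 0 0.7'
python3 - <<'E'
from bench import r, imaging
from h import *
from scipy.optimize import least_squares
o=r.get_obs(); print(o["contact_force"],o["clock"])
for n in("wrist","side","scene"):
    f=imaging.grab_frame(n); cv2.imwrite(f"pics/{n}10.png",f["color"][:,:,::-1])
    W=(wcloud(f,o) if n=="wrist" else cloud(f)).reshape(-1,3); W=W[~np.isnan(W[:,0])]
    nr=W[np.hypot(W[:,0]-.558,W[:,1]-.21)<.045]
    t=nr[(nr[:,2]>.165)&(nr[:,2]<.19)]; s=nr[(nr[:,2]>.126)&(nr[:,2]<.141)]
    b=nr[(nr[:,2]>.1)&(nr[:,2]<.128)]
    q=least_squares(lambda q:np.hypot(b[:,0]-q[0],b[:,1]-q[1])-.03,[.558,.21],loss="soft_l1",f_scale=.002).x
    top=W[(abs(W[:,0]-.52)<.03)&(abs(W[:,1]-.18)<.04)&(abs(W[:,2]-.085)<.01)]
    print(n,"bar top z",np.median(t[:,2]).round(4),cv2.minAreaRect(t[:,:2].astype(np.float32)*1000),"shoulder z",np.median(s[:,2]).round(4),"dryer top",np.median(top[:,2]).round(4),"axis",q.round(4))
    if n!="wrist":
        cu,cv=[int(x) for x in proj(f,[.558,.21,.12])]
        cv2.imwrite(f"pics/{n}10c.png",cv2.resize(f["color"][cv-60:cv+60,cu-60:cu+60,::-1],None,fx=5,fy=5,interpolation=cv2.INTER_CUBIC))
E
```

```text
clock: 13.87
tcp_pos: [0.5576, 0.2105, 0.2653]
orientation: [-1.366, 0.922, -0.922]
contact_force: [-0.1, 0.7, -0.0]
grip_width: 0.0599
clock: 14.28
tcp_pos: [0.4697, 0.1745, 0.2728]
orientation: [-1.369, 0.925, -0.921]
contact_force: [-1.3, -0.3, -0.1]
grip_width: 0.0596
clock: 14.7
tcp_pos: [0.4749, 0.1773, 0.2729]
orientation: [-1.367, 0.922, -0.922]
contact_force: [0.5, -0.1, 0.5]
grip_width: 0.0599
[ 0.53252475 -0.08511991  0.47375487] 14.7
wrist bar top z 0.1741 ((556.9119262695312, 209.80299377441406), (55.17805099487305, 16.461593627929688), 22.273378372192383) shoulder z 0.1344 dryer top 0.0836 axis [0.558 0.21 ]
side bar top z 0.1722 ((557.4879150390625, 209.38758850097656), (55.42974853515625, 18.310523986816406), 23.383211135864258) shoulder z 0.1333 dryer top 0.0828 axis [0.5578 0.2111]
scene bar top z 0.171 ((558.3804321289062, 209.6455078125), (55.661460876464844, 17.634187698364258), 23.474302291870117) shoulder z 0.1324 dryer top 0.0814 axis [0.5574 0.2106]
```

View pics/side10.png

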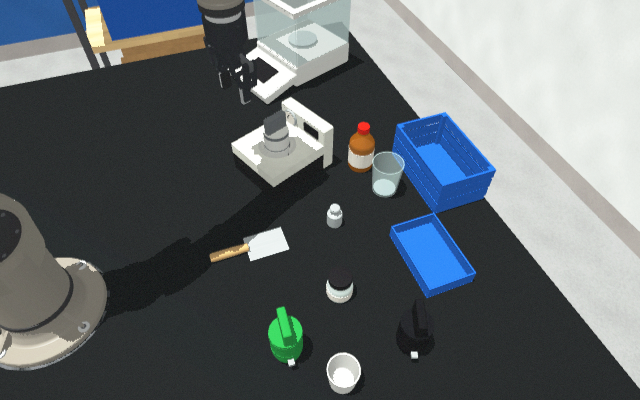

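View pics/side10c.png

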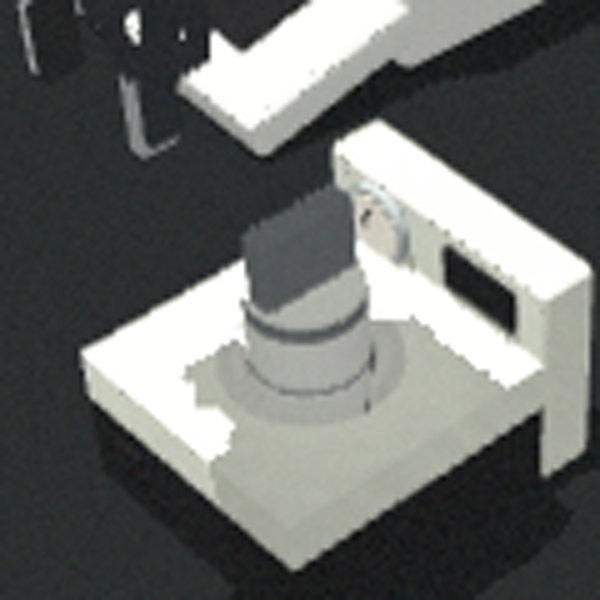

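View pics/wrist10.png

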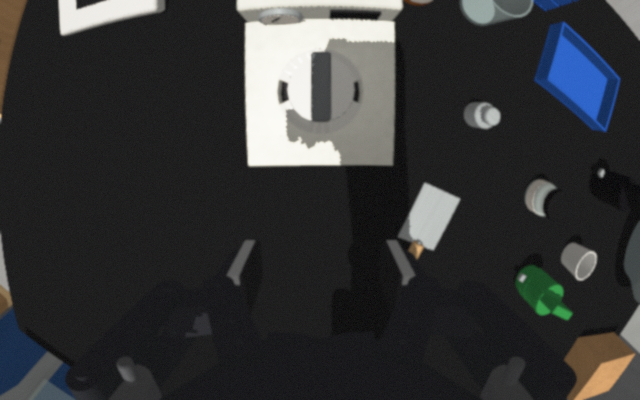

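```bash
python3 -c "
from bench import r
print(r.hand_in())"
```

```text
the job is handed in; nothing more can be done
None
```

The canister is locked in the dryer's socket and released, and I handed the job in with the robot clock at about 15 s of the 53 s allowed.

**What I did:** I gripped the canister by its bar, lowered its lugs through the slots and pushed it to about 45 mm below the mouth. I then turned it about 90° clockwise, let the spring lift it, opened the fingers and backed the arm away.

**Last checks, from all three cameras:**
- **Height:** the bar top stands 89.4–90.5 mm above the dryer top, where 89 mm is expected when locked. That puts the centre about 27–28 mm above the mouth, within the 24.5–30 mm allowed.
- **Position:** the axis is within about 1 mm of the socket's.
- **Angle:** the bar lies at 22.3–23.5° against the dryer's roughly 22.4°, well inside the limit.
- **Upright and locked:** the canister looks upright in the pictures. The spring force was about 8 N just before release, as expected when locked.
- **Bystanders:** nothing looked disturbed in the last side and wrist pictures. I judged this by eye and did not measure it.
- **Robot contact:** the arm was clear of everything, with about 0.5 N on the wrist.

The cameras differed by 1–3 mm in absolute height, so I judged the height from differences within each camera. I had no direct plunger reading: about 0.022 m of travel at the push is worked out from the tool height and a contact force of about 12 N.

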